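# Hang the scrub brush on the cupboard peg

### The arm

A 6-joint arm with a two-finger parallel gripper is mounted at the origin on the work surface. World frame = base frame: x ahead of the robot, y to its left, z up, the work surface at z = 0. Lengths are in mm, angles in rad, forces in N, time in s.
With the tool pointing down it reaches from about 400 to 825 mm from the base axis. Payload 7 kg.
Tool frame: the origin (TCP) lies at the very end of the fingers, on their centre line; the grasp point (between the pads) lies 19 mm behind it; z points along the fingers, y is the line along which they close (so a half turn about z gives the same grasp; the last joint's range is limited). The gripper opens to 88 mm and grips with 3 to 60 N. Pads are 19 mm wide; open, the fingers measure 130 mm over their backs; the gripper's body (78 mm by 193 mm) begins 47 mm behind the grasp point.
Start: joints at [-0.824, 0.359, 0.012, 0, -1.224, -0.288], TCP at [298.91, -605.184, 226.561] pointing down, gripper open.
Joint ranges: [-3.07, 3.07], [-1.43, 2.12], [-1.02, 1.25], [-3.03, 1.67], [-3.05, -0], [-3.03, 3.03]. Speed limits (rad/s): [2.39, 2.39, 3.01, 3.14, 3.14, 3.14].

### API

Orientations are given as a unit quaternion [x, y, z, w].
In Python, from plant import bot gives the robot as it stands. Calls block until the motion is done:
- bot.move_ptp(position, orientation): joint-space move of the TCP to a pose.
- bot.line_to(position, velocity=150, ori=None): straight line of the TCP; ori=None keeps the orientation; velocity is the mean speed in mm/s.
- bot.move_joints(angles): joint-space move.
- bot.move_gripper(opening, force=None): finger opening in mm; force is the grip in N (None keeps the last); returns when the fingers have stopped.
- bot.pause(seconds).
- bot.solve_ik(position, orientation): joint angles nearest the present ones, or None.
- bot.read_state(): the state.
- bot.camera(name): name is "side" or "top"; returns the picture (480x640x3 uint8, red, green, blue); there is no depth.
- bot.get_calibration(name): a dict with "fx", "fy", "cx", "cy" (pixels), "distortion" ([k1, k2, p1, p2, k3] as OpenCV has them; the pictures are not rectified), "view" (4x4, takes a point from world to camera coordinates). Camera axes: x right, y up, looking along -z (the intrinsics and any distortion apply to the point x, -y, -z); pixel columns grow to the right and rows downward; lengths in mm; the calibration is good to about 2 mm. A picture is of the moment at which its call begins. get_calibration takes no time and is no camera call.
A pose or a line that the arm cannot do raises bot.Unreachable and nothing moves.
- bot.close_job(): hands the job in; it is judged then, once.
The state is a dict: "t": time; "joint_pos": joint angles; "qvel": joint speeds; "tau": joint torques, N m; "tcp_pos": TCP position; "eef_rot": TCP orientation; "contact_force": force on the tool from outside, world axes, zero at the start; "moment": the same for the moment, N m; "width": finger opening in mm; "finger_force": force on a finger pad.
Only numpy, scipy, OpenCV 4.12 (cv2) and the standard library are available. Lean on these libraries where they do the work, as an engineer would, in place of code of your own. Each camera call takes 0.05 s, during which the arm holds its last target. There are 200 camera calls.

### The job

Draw the yellow scrub brush out from under the grey riser shelf by its eye end and set it down, let go and resting on its bristles, in front of the shelf with the whole brush clear of it. Then take it again by the handle and hang it by its eye well onto the red slanted peg between the two white dividers, head hanging down. Do not shift the tin, carton, blue cup or white detergent bottle.

Things in the scene. Friction and masses are not known exactly. Their poses are not given: they have to be found in the camera images.
- brush: Yellow scrub brush, 200 mm long, 120 g, bristles down under the shelf, only its eye end out in front. Origin on the plane of the bristle tips, own z up, own x from eye end (-x) to head (+x). Handle: x -80 to +20 mm, 20 mm wide (y), z 28 to 40 mm. Head: x 20 to 90 mm, 48 mm wide, z 28 to 40 mm, white bristle block below it to z = 0. Balances at x = +40 mm, so handle and eye stay clear of the board
- brush_eye (a point): centre of the 16 mm round hole (its axis is the brush's z) in the brush's square eye end, a plate 30 x 30 x 6 mm, at brush x = -95, z = 34 mm (axes as the brush). At the start it stands about 30 to 50 mm in front of the shelf's front edge
- brush_head_end (a point): middle of the far end of the brush's head, 185 mm from the hole's centre (axes as the brush)
- shelf: Fixed grey riser shelf, 170 mm deep (own x), 200 mm wide (own y), 56 mm high, top and side walls 6 mm thick, open in front and behind, 50 mm clear height under it. Origin: centre of its underside, on the white board, whose top is 8 mm above the work surface. Its front, where the brush's eye sticks out, is the edge at own x = -85 mm, facing own -x
- peg: Fixed red peg, 7 mm thick, 70 mm long, rising at 45 degrees from a wooden rail towards the robot. Origin: its root on the rail's front face. Own z runs out along the peg (tip at z = 70 mm), own x points 45 degrees up and back over the rail, own y is level. Collar 18 mm across, 10 mm long at the root. White dividers beside it: x -45 to +18, z 0 to 80 mm, 5 mm thick, y from 22 mm both ways
- tin: closed steel tin, 60 mm across, 70 mm high, on top of the shelf; origin at the centre of its underside; leave alone
- carton: cardboard carton 50 x 70 x 60 mm high on top of the shelf; origin at the centre of its underside; leave alone
- tub: small blue ceramic cup, 72 mm across, 45 mm high, on the board; origin at the centre of its underside; leave alone
- detergent: white detergent bottle with blue cap, 70 mm across, 170 mm high, at the left; origin at the centre of its underside; leave alone
- rail: Fixed wooden rail that carries the peg, 200 mm wide (own y), top 280 mm and lower edge 190 mm above the work surface, on two legs at y = +-90 mm, open below so that a hung brush swings down freely. Origin on the board under the peg's root (root 235 mm above the work surface), own -x is its front. The 44 mm bay between the dividers takes the eye end, but not with fingers beside it

How it is judged:
By the outcome, as a careful person would: the job done as asked, in the order asked, and still so for the second after the job is handed in, with the robot touching nothing.
It also fails if it takes over 64 s, if anything falls off the work surface, if the arm or the gripper's body presses on something with over 40 N, if the wrist force passes 120 N, or if a joint passes its speed limit or range.

## Working session

There is one attempt and no reset: what is moved stays moved. The work goes in short steps, each a Python script; the robot and the scene stay as the last script left them, time stands still between calls to the robot, and variables do not carry over. Pictures are saved under pics/ and viewed, at most 10 in all, crops included, and the job is handed in when it is done.

```bash
ls; mkdir -p pics; python3 - <<'E'
from plant import bot
import cv2, numpy as np
for n in("side","top"):
    im=bot.camera(n); cv2.imwrite(f"pics/{n}0.png",im[:,:,::-1]); c=bot.get_calibration(n)
    print(n,c["fx"],c["fy"],c["cx"],c["cy"],c["distortion"]); print(np.round(c["view"],3))
s=bot.read_state(); print(s)
E
```

```text
pics
side 565.0982010155179 565.0982010155179 307.21536351370594 238.40832259483756 [-0.10406101  0.          0.          0.          0.        ]
[[-9.830000e-01 -1.830000e-01  2.000000e-02  5.063260e+02]
 [ 1.380000e-01 -6.640000e-01  7.350000e-01 -1.502700e+02]
 [-1.210000e-01  7.250000e-01  6.780000e-01 -1.264601e+03]
 [ 0.000000e+00  0.000000e+00  0.000000e+00  1.000000e+00]]
top 544.272843157607 544.272843157607 321.46168817579456 238.80686924803766 [-0.11285194  0.          0.          0.          0.        ]
[[ 1.100000e-02 -1.000000e+00  1.700000e-02  1.258500e+01]
 [ 9.940000e-01  1.300000e-02  1.110000e-01 -5.150460e+02]
 [-1.120000e-01  1.500000e-02  9.940000e-01 -1.524345e+03]
 [ 0.000000e+00  0.000000e+00  0.000000e+00  1.000000e+00]]
{'t': 0.1, 'joint_pos': array([-8.23905298e-01,  3.59305353e-01,  1.11414806e-02, -3.06220121e-04,
       -1.22410711e+00, -2.88104710e-01]), 'qvel': array([-6.02467553e-04, -7.85633237e-04,  3.46477655e-03,  1.56391123e-03,
        6.80821408e-05, -1.12561903e-03]), 'tau': array([-1.08734392e-03, -5.84158301e+01,  2.93753278e+01,  7.01552019e+00,
        1.02058821e-02, -8.90263027e-05]), 'tcp_pos': array([ 298.70852468, -604.81096392,  225.71929117]), 'eef_rot': array([-2.27335792e-01,  9.73816139e-01,  7.11999681e-04, -2.39649025e-04]), 'contact_force': array([-0.28222072,  0.57578163, -0.23944139]), 'moment': array([-0.06085702,  0.02760349, -0.03967404]), 'finger_force': 0.0, 'width': 87.86143712486623}
```

View pics/side0.png

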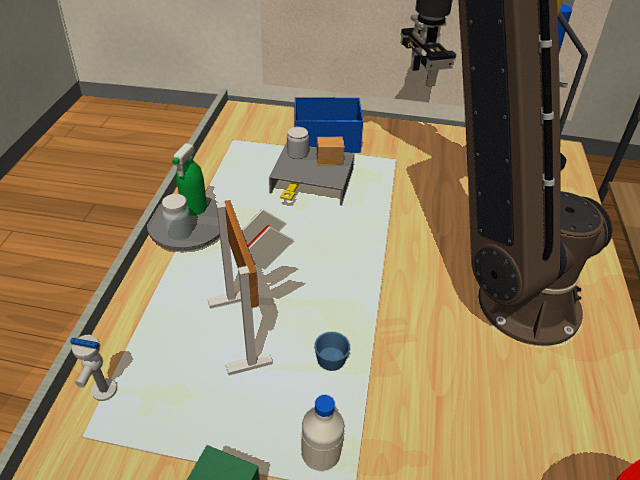

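View pics/top0.png

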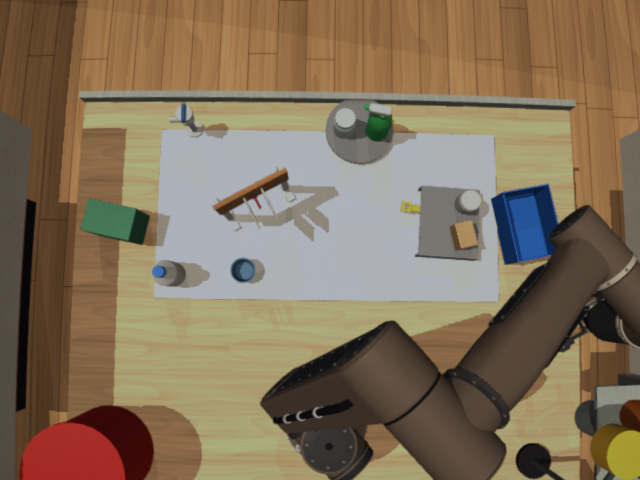

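The side view shows the brush eye near (287,197) and the peg near (258,236). In the top view the eye is at about (406,208), the shelf spans (418-480,186-258), and the peg is at about (257,201). I'll zoom in next.

```bash
cat > h.py <<'E'
import numpy as np, cv2
from plant import bot
def cal(n):
    c=bot.get_calibration(n); K=np.array([[c["fx"],0,c["cx"]],[0,c["fy"],c["cy"]],[0,0,1]]); return K,np.array(c["distortion"],float),np.diag([1,-1,-1,1.])@np.array(c["view"])
def proj(n,P):
    K,d,V=cal(n); return cv2.projectPoints(np.atleast_2d(np.float64(P)),cv2.Rodrigues(V[:3,:3])[0],V[:3,3],K,d)[0][:,0]
def ray(n,uv):
    K,d,V=cal(n); p=cv2.undistortPoints(np.float64([[uv]]),K,d)[0,0]; R=V[:3,:3]
    return -R.T@V[:3,3], R.T@np.array([p[0],p[1],1])
def at_z(n,uv,z):
    o,d=ray(n,uv); return o+d*(z-o[2])/d[2]
def tri(a,b):
    A=[];B=[]
    for n,uv in(("top",a),("side",b)):
        o,d=ray(n,uv); d/=np.linalg.norm(d); M=np.eye(3)-np.outer(d,d); A.append(M);B.append(M@o)
    return np.linalg.solve(sum(A),sum(B))
def crop(im,x,y,w,h,s): 
    return cv2.resize(im[y:y+h,x:x+w,::-1],None,fx=s,fy=s,interpolation=cv2.INTER_CUBIC)
E
python3 - <<'E'
from h import *
t=cv2.imread("pics/top0.png")[:,:,::-1]; s=cv2.imread("pics/side0.png")[:,:,::-1]
cv2.imwrite("pics/z1.png",np.hstack([crop(t,395,180,90,90,4),crop(t,210,160,90,90,4)]))
cv2.imwrite("pics/z2.png",np.hstack([crop(s,265,120,95,100,4),crop(s,200,190,100,100,4)]))
from scipy.spatial.transform import Rotation
E
```

```text
(no output)
```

View pics/z1.png

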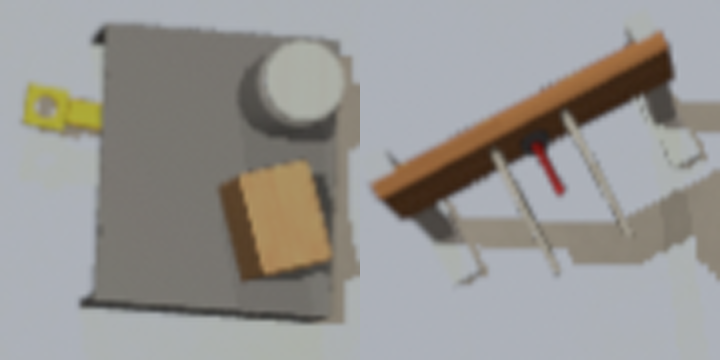

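View pics/z2.png

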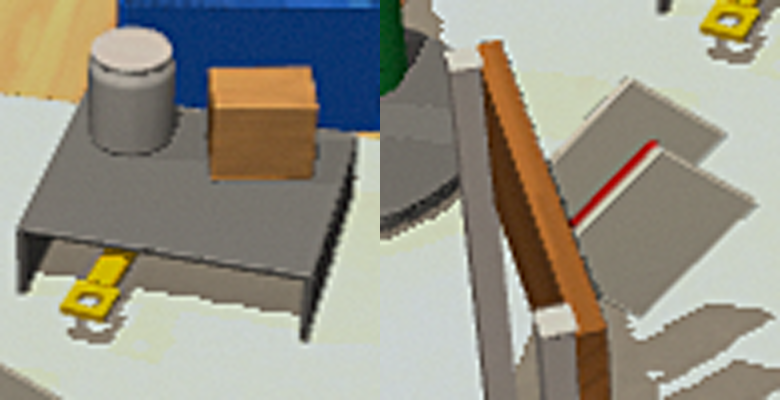

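```bash
python3 - <<'E'
from h import *
np.set_printoptions(suppress=True,precision=1)
T=lambda u,v:((u+.5)/4-.5+395,(v+.5)/4-.5+180)
R=lambda u,v:((u-360+.5)/4-.5+210,(v+.5)/4-.5+160)
S=lambda u,v:((u+.5)/4-.5+265,(v+.5)/4-.5+120)
Q=lambda u,v:((u-380+.5)/4-.5+200,(v+.5)/4-.5+190)
print("eye z42",at_z("top",T(46,106),42),at_z("side",S(91,300),42),tri(T(46,106),S(91,300)))
print("handle",at_z("top",T(95,115),48), at_z("side",S(123,256),48))
for n,a in dict(fl=(105,25),fr=(96,298),br=(325,318),bl=(338,40)).items(): print(n,at_z("top",T(*a),64))
for n,a in dict(fl=(20,232),fr=(306,276),br=(355,140)).items(): print(n,at_z("side",S(*a),64))
print("tip",tri(R(561,193),Q(655,143)),at_z("top",R(561,193),284.5))
print("collar", at_z("top",R(536,140),240))
print("rail back top",at_z("top",R(373,185),280),at_z("top",R(660,33),280))
print("div roots/tips", at_z("top",R(494,152),280),at_z("top",R(556,272),280),at_z("top",R(566,114),280),at_z("top",R(629,236),280))
print("cup",at_z("top",(243,270),53),"det",at_z("top",(160,271),170))
for x in (1,):
  s=bot.read_state()
E
```

```text
eye z42 [ 610.8 -222.3   42. ] [ 610.5 -224.7   42. ] [ 610.1 -222.    44.3]
handle [ 603.8 -256.5   48. ] [ 597.9 -267.8   48. ]
fl [ 666.  -261.3   64. ]
fr [ 471.4 -252.9   64. ]
br [ 459.1 -416.1   64. ]
bl [ 658.5 -430.1   64. ]
fl [ 665.6 -258.6   64. ]
fr [ 473.9 -250.9   64. ]
br [ 461.8 -412.5   64. ]
tip [559.3 171.3 285.4] [558.7 171.3 284.5]
collar [599.4 192.1 240. ]
rail back top [563.  285.3 280. ] [658.7 114.2 280. ]
div roots/tips [584.  212.8 280. ] [511.5 173.5 280. ] [607.8 169.9 280. ] [533.9 130.3 280. ]
cup [421.6 237.3  53. ] det [409.5 438.3 170. ]
```

```bash
cat >> h.py <<'E'
from scipy.spatial.transform import Rotation as Ro
def quat(x,z):
    x=np.array(x,float);z=np.array(z,float);z/=np.linalg.norm(z);x-=z*(x@z);x/=np.linalg.norm(x)
    return Ro.from_matrix(np.column_stack([x,np.cross(z,x),z])).as_quat()
TIP=np.array([559,171.5,285]);F=np.array([-.873,-.488,0]);F/=np.linalg.norm(F);U=np.array([0,0,1.])
PZ=(F+U)/2**.5;PX=(U-F)/2**.5;ROOT=TIP-70*PZ
def hang(s,z,tilt,dist,eyeoff=0.):
    """tool pose: eye centre at peg z (offset along PX), brush head dir tilted `tilt` deg below level, gripped dist from eye"""
    a=np.radians(tilt);bx=F*np.cos(a)-U*np.sin(a);bz=F*np.sin(a)+U*np.cos(a)
    e=ROOT+z*PZ+eyeoff*PX
    return e+dist*bx-19*bz, quat(s*bx,-bz)
E
python3 - <<'E'
from h import *
np.set_printoptions(suppress=True,precision=2)
b=np.array([-.17,-.985,0])
for s in(1,-1):
    q=quat(s*b,-U); print(s,bot.solve_ik([611,-223,24],q),bot.solve_ik([600,-125,24],q))
    for z,t in((110,45),(22,45),(22,65)):
        p,qq=hang(s,z,t,92); print(z,t,p,bot.solve_ik(p,qq))
E
```

```text
1 [-0.05  0.5  -0.27  0.   -0.8  -0.12] [ 0.11  0.45 -0.36  0.   -0.76 -0.28]
110 45 [489.25 132.51 234.8 ] None
22 45 [543.57 162.87 172.57] None
22 65 [569.72 177.49 159.65] [-0.23  0.18 -0.71 -1.96 -0.72  0.87]
-1 [-0.05  0.5  -0.27  0.   -0.8   3.02] [ 0.11  0.45 -0.36  0.   -0.76  2.86]
110 45 [489.25 132.51 234.8 ] None
22 45 [543.57 162.87 172.57] None
22 65 [569.72 177.49 159.65] [-0.23  0.18 -0.71 -1.96 -0.72 -2.27]
```

```bash
python3 - <<'E'
from h import *
np.set_printoptions(suppress=True,precision=2)
for z in (105,60,22):
  for t in range(-20,91,10):
    a=np.radians(t);bz=F*np.sin(a)+U*np.cos(a);bx=F*np.cos(a)-U*np.sin(a)
    p=ROOT+z*PZ-92*PX-19*bz
    print(z,t,*[bot.solve_ik(p,quat(s*bx,-bz)) for s in(1,-1)])
E
```

```text
105 -20 [ 0.62  0.28 -0.14 -0.04 -1.5  -1.68] [ 0.62  0.28 -0.14 -0.04 -1.5   1.47]
105 -10 [ 0.64  0.17 -0.25 -0.02 -1.32 -1.69] [ 0.64  0.17 -0.25 -0.02 -1.32  1.45]
105 0 [ 0.66  0.06 -0.37  0.   -1.14 -1.72] [ 0.66  0.06 -0.37  0.   -1.14  1.42]
105 10 [ 0.68 -0.04 -0.51  0.04 -0.93 -1.76] [ 0.68 -0.04 -0.51  0.04 -0.93  1.38]
105 20 [ 0.71 -0.14 -0.66  0.1  -0.71 -1.83] [ 0.71 -0.14 -0.66  0.1  -0.71  1.31]
105 30 [ 0.73 -0.23 -0.85  0.25 -0.45 -1.99] [ 0.73 -0.23 -0.85  0.25 -0.45  1.15]
105 40 None None
105 50 None None
105 60 [ 0.24 -0.25 -0.69 -1.17 -0.25 -0.27] [ 0.46 -0.27 -0.76 -0.93 -0.05  2.53]
105 70 [-0.33 -0.12 -0.76 -1.71 -0.79  0.56] [-0.33 -0.12 -0.76 -1.71 -0.79 -2.58]
105 80 [-0.59  0.12 -0.88 -1.88 -1.17  1.02] [-0.59  0.12 -0.88 -1.88 -1.17 -2.12]
105 90 [-0.69  0.52 -0.97 -1.94 -1.54  1.49] [-0.69  0.52 -0.97 -1.94 -1.54 -1.65]
60 -20 [ 0.62  0.35 -0.11 -0.04 -1.46 -1.67] [ 0.62  0.35 -0.11 -0.04 -1.46  1.47]
60 -10 [ 0.63  0.25 -0.23 -0.02 -1.27 -1.68] [ 0.63  0.25 -0.23 -0.02 -1.27  1.46]
60 0 [ 0.65  0.14 -0.36  0.   -1.07 -1.71] [ 0.65  0.14 -0.36  0.   -
[... 770 characters left out ...]
 -1.23  1.46]
22 0 [ 0.64  0.21 -0.34  0.   -1.02 -1.7 ] [ 0.64  0.21 -0.34  0.   -1.02  1.44]
22 10 [ 0.66  0.11 -0.49  0.04 -0.8  -1.74] [ 0.66  0.11 -0.49  0.04 -0.8   1.4 ]
22 20 [ 0.68  0.03 -0.65  0.11 -0.54 -1.82] [ 0.68  0.03 -0.65  0.11 -0.54  1.32]
22 30 [ 0.67 -0.03 -0.89  0.38 -0.21 -2.08] [ 0.67 -0.03 -0.89  0.38 -0.21  1.06]
22 40 None None
22 50 None None
22 60 [-0.06  0.02 -0.64 -1.68 -0.49  0.43] [-0.06  0.02 -0.64 -1.68 -0.49 -2.71]
22 70 [-0.36  0.18 -0.79 -1.97 -0.89  0.98] [-0.36  0.18 -0.79 -1.97 -0.89 -2.16]
22 80 [-0.51  0.46 -0.9  -2.08 -1.29  1.38] [-0.51  0.46 -0.9  -2.08 -1.29 -1.76]
22 90 [-0.54  0.79 -0.92 -2.09 -1.64  1.7 ] [-0.54  0.79 -0.92 -2.09 -1.64 -1.45]
```

```bash
python3 - <<'E'
from h import *
np.set_printoptions(suppress=True,precision=1)
b=np.array([-.17,-.985,0]);q=quat(b,-U)
bot.move_ptp([611,-222,200],q); bot.move_gripper(62,25)
bot.line_to([611,-222,24],200)
print(bot.read_state()["contact_force"])
bot.move_gripper(20,25); s=bot.read_state(); print(s["width"],s["tcp_pos"],s["contact_force"],s["finger_force"])
bot.line_to([611,-190,24],60); s=bot.read_state(); print(s["width"],s["contact_force"])
bot.line_to([618,-30,24],90); s=bot.read_state(); print(s["width"],s["contact_force"],s["tcp_pos"],s["t"])
bot.move_gripper(62)
bot.line_to([618,-30,120],200)
bot.move_ptp([560,60,200],q)
for n in("top","side"):
    cv2.imwrite(f"pics/{n}1.png",bot.camera(n)[:,:,::-1])
print(bot.read_state()["t"],proj("top",[[618,-30,42],[590,-125,42]]),proj("side",[[618,-30,42],[590,-125,42]]))
t=cv2.imread("pics/top1.png")[:,:,::-1];s=cv2.imread("pics/side1.png")[:,:,::-1]
cv2.imwrite("pics/z3.png",np.hstack([crop(t,335,175,100,90,4),crop(s,230,160,100,90,4)]))
E
```

```text
[0.3 0.5 0.6]
29.543782856852427 [ 611.1 -221.9   24.1] [-0.8 -0.   0.3] 24.999613221734762
29.301539616842927 [0.2 0.8 0.3]
29.44102813670515 [0.7 0.5 1. ] [618.1 -30.2  24.1] 6.8583
8.9417 [[339.1 202.6]
 [372.3 212.8]] [[267.1 244.3]
 [287.1 220.1]]
```

View pics/z3.png

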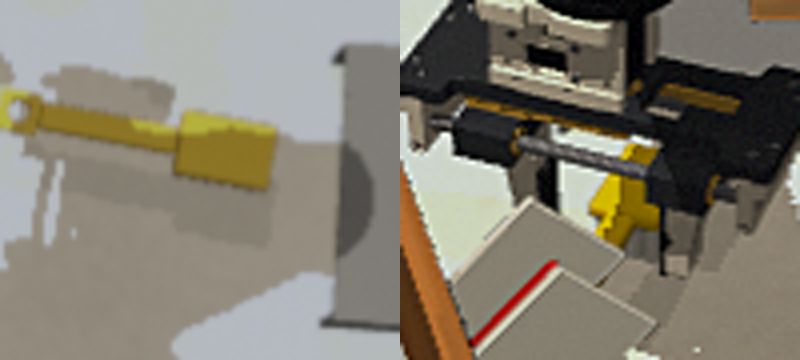

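Brush is fully out in front of the shelf: eye at about (19,109), head end at about (272,158), and the shelf edge at about 335. Next is the regrasp.

```bash
python3 - <<'E'
from h import *
np.set_printoptions(suppress=True,precision=2)
T=lambda u,v:((u+.5)/4-.5+335,(v+.5)/4-.5+175)
e=at_z("top",T(19,109),43); h=at_z("top",T(272,158),47); n=at_z("top",T(179,145),48)
print(e,h,n,np.linalg.norm((h-e)[:2]))
L=np.array([.488,-.873,0])
for z,l,t in((110,0,62),(130,0,62),(150,0,62),(130,80,62),(130,150,62),(130,200,62),(20,0,62),(22,0,70),(22,0,80),(40,0,78),(130,150,30),(130,150,0)):
    p,q=hang(1,z,t,90); p=p+l*L; print(z,l,t,p,bot.solve_ik(p,q))
b=(h-e);b[2]=0;b/=np.linalg.norm(b);print(b,bot.solve_ik([600,-120,24],quat(b,-U)))
E
```

```text
[619.91 -30.74  43.  ] [ 586.62 -211.24   47.  ] [ 594.79 -144.56   48.  ] 183.54226245855372
110 0 62 [512.07 145.27 224.9 ] [ 0.   -0.16 -0.66 -1.48 -0.45  0.15]
130 0 62 [499.73 138.37 239.04] [ 0.07 -0.22 -0.67 -1.36 -0.39 -0.01]
150 0 62 [487.38 131.47 253.18] [ 0.43 -0.32 -0.76 -0.96 -0.08 -0.58]
130 80 62 [538.77  68.53 239.04] [-0.23 -0.1  -0.58 -1.38 -0.65  0.16]
130 150 62 [572.93   7.42 239.04] [-0.38 -0.   -0.49 -1.35 -0.78  0.22]
130 200 62 [597.33 -36.23 239.04] [-0.45  0.07 -0.42 -1.33 -0.84  0.24]
20 0 62 [567.62 176.32 161.26] [-0.15  0.12 -0.66 -1.86 -0.6   0.69]
22 0 70 [577.34 181.75 159.99] [-0.32  0.29 -0.77 -2.08 -0.92  1.1 ]
22 0 80 [591.32 189.57 159.13] [-0.41  0.56 -0.85 -2.2  -1.3   1.44]
40 0 78 [577.41 181.79 171.8 ] [-0.42  0.45 -0.85 -2.15 -1.2   1.34]
130 150 30 [535.42 -13.55 265.97] [ 0.23 -0.14 -0.5  -0.21 -0.71 -1.17]
130 150 0 [516.61 -24.07 308.43] [ 0.33  0.05 -0.2   0.   -1.32 -1.39]
[-0.18 -0.98  0.  ] [ 0.12  0.45 -0.36  0.   -0.75 -0.3 ]
```

```bash
python3 - <<'E'
from h import *
np.set_printoptions(suppress=True,precision=2)
b=np.array([-.181,-.983,0]);b/=np.linalg.norm(b);q=quat(b,-U);g=np.array([619.3,-30.7,0])+90*b
P=lambda z:[g[0],g[1],z]
bot.move_ptp(P(150),q); bot.move_gripper(50); bot.line_to(P(23),150)
bot.move_gripper(10,40); s=bot.read_state(); print(s["width"],s["tcp_pos"],s["contact_force"])
bot.line_to(P(60),80); bot.line_to(P(220),200)
L=np.array([.488,-.873,0])
p,q=hang(1,130,62,90); bot.move_ptp(p+200*L,q); bot.line_to(p+60*L,150)
bot.line_to(p,80); bot.pause(.3)
s=bot.read_state(); print(s["width"],s["tcp_pos"],p,s["contact_force"],s["t"])
for n in("top","side"): cv2.imwrite(f"pics/{n}2.png",bot.camera(n)[:,:,::-1])
E0=ROOT+130*PZ; print(E0,proj("top",[E0,TIP]),proj("side",[E0,TIP]))
a=proj("top",E0)[0].astype(int)-50;c=proj("side",TIP)[0].astype(int)-50; print(a,c)
t=cv2.imread("pics/top2.png")[:,:,::-1];s=cv2.imread("pics/side2.png")[:,:,::-1]
cv2.imwrite("pics/z4.png",np.hstack([crop(t,*a,100,100,4),crop(s,*c,100,100,4)]))
E
```

```text
19.328416023082546 [ 603.11 -119.14   23.25] [-0.59  1.54  2.35]
19.52925056841964 [499.94 137.97 238.91] [499.73 138.37 239.04] [ 0.84  0.28 -0.16] 16.8833
[521.97 150.8  327.43] [[266.55 220.57]
 [259.75 207.72]] [[291.44 202.93]
 [268.89 225.72]]
[216 170] [218 175]
```

View pics/z4.png

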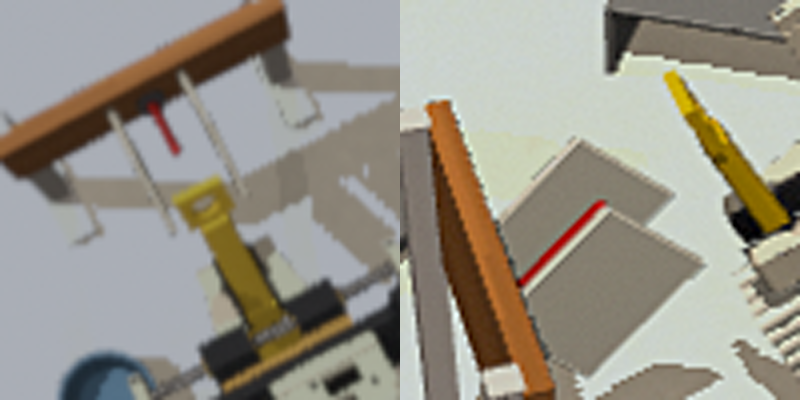

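```bash
python3 - <<'E'
from h import *
np.set_printoptions(suppress=True,precision=1)
s=bot.read_state(); R=Ro.from_quat(s["eef_rot"]).as_matrix()
bx,bz=R[:,0],-R[:,2]; by=np.cross(bz,bx); g=s["tcp_pos"]-19*R[:,2]
E0=g-90*bx; print(E0)
out=[]
for n,o in(("top",(216,170)),("side",(218,140))):
    im=cv2.imread(f"pics/{n}2.png"); k=6
    c=crop(im[:,:,::-1],o[0]+25,o[1]+20,66,66,k)
    def pt(P): return [tuple(int(round(v)) for v in ((p-np.array(o)-[25,20]+.5)*k-.5)) for p in proj(n,P)]
    for z in(-3,3):
        cv2.polylines(c,[np.array(pt([E0+x*bx+y*by+z*bz for x,y in((-15,-15),(15,-15),(15,15),(-15,15))]))],True,(255,0,255),1)
    for z in(-6,6):
        cv2.polylines(c,[np.array(pt([E0+x*bx+y*by+z*bz for x,y in((15,-10),(60,-10),(60,10),(15,10))]))],True,(255,255,0),1)
    for p in pt([TIP,ROOT]): cv2.circle(c,p,3,(0,255,0),-1)
    out.append(c)
cv2.imwrite("pics/z5.png",np.hstack(out))
E
```

```text
[522.1 150.5 327.3]
```

View pics/z5.png

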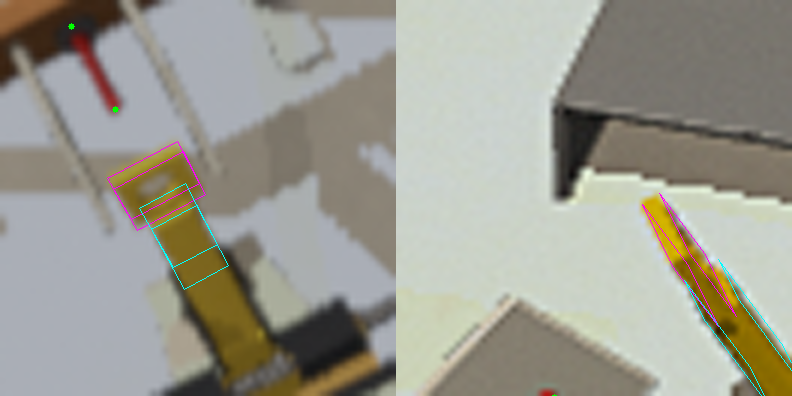

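The predicted wireframe sits within about 1 px of the brush in both views. The eye is lined up with the peg, so I'll insert and watch the force.

```bash
python3 - <<'E'
from h import *
np.set_printoptions(suppress=True,precision=1)
for z in(90,76,70,64,56,48,40,32,26):
    p,q=hang(1,z,62,90); bot.line_to(p,50); s=bot.read_state(); f=s["contact_force"]; print(z,f,s["moment"],s["t"])
    if np.linalg.norm(f)>6: break
for n in("top","side"): cv2.imwrite(f"pics/{n}3.png",bot.camera(n)[:,:,::-1])
t=cv2.imread("pics/top3.png")[:,:,::-1];s=cv2.imread("pics/side3.png")[:,:,::-1]
cv2.imwrite("pics/z6.png",np.hstack([crop(t,215,165,90,90,4.4),crop(s,210,175,90,90,4.4)]))
E
```

```text
90 [ 0.   0.2 -1.3] [-1.6  2.9  0. ] 17.9333
76 [ 0.9  0.9 -1.7] [-1.6  2.9  0. ] 18.3667
70 [ 0.3  0.9 -1.5] [-1.7  2.9 -0.1] 18.6333
64 [-0.3 -0.5 -1.3] [-1.7  3.  -0. ] 18.9
56 [-0.2 -0.4 -1.3] [-1.7  3.  -0. ] 19.2083
48 [-1. -0. -1.] [-1.6  3.   0. ] 19.5167
40 [ 0.1 -0.5 -0.3] [-1.6  3.  -0. ] 19.825
32 [-0.3 -0.2 -1.6] [-1.6  3.  -0. ] 20.1333
26 [-0.3 -1.5 -0.4] [-1.6  2.9  0. ] 20.4
```

View pics/z6.png

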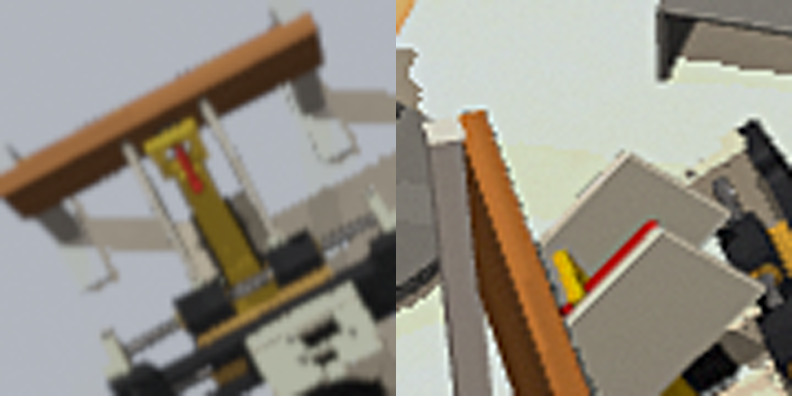

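The red peg is through the eye at about (185,165) in the top crop, with almost no contact force. Next: tilt the brush closer to vertical, release it and back off.

```bash
python3 - <<'E'
from h import *
np.set_printoptions(suppress=True,precision=1)
for t in(66,70,74,77):
    p,q=hang(1,25,t,90); bot.line_to(p,40,q); s=bot.read_state(); print(t,s["contact_force"],s["t"])
    if np.linalg.norm(s["contact_force"])>15: break
bot.move_gripper(45); bot.pause(.3)
s=bot.read_state(); tz=Ro.from_quat(s["eef_rot"]).as_matrix()[:,2]
bot.line_to(s["tcp_pos"]-130*tz,100); s=bot.read_state(); print(s["contact_force"],s["t"])
bot.move_ptp([520,-150,300],quat([-.18,-.98,0],-U)); bot.pause(1)
for n in("top","side"): cv2.imwrite(f"pics/{n}4.png",bot.camera(n)[:,:,::-1])
print(bot.read_state()["t"])
t=cv2.imread("pics/top4.png")[:,:,::-1];s=cv2.imread("pics/side4.png")[:,:,::-1]
cv2.imwrite("pics/z7.png",np.hstack([crop(t,140,90,360,200,1.1)[:220],crop(s,200,180,110,110,2)]))if 0 else cv2.imwrite("pics/z7.png",np.hstack([crop(t,145,160,120,140,3),crop(s,200,180,146,140,3)][:2]))
E
```

```text
66 [ 0.5 -1.1 -1.3] 20.85
70 [-0.1 -0.6 -1.6] 21.1583
74 [-0.1  0.3 -0.9] 21.4667
77 [-0.  -0.8 -1.4] 21.7333
[0.4 0.1 0. ] 24.15
26.875
```

View pics/z7.png

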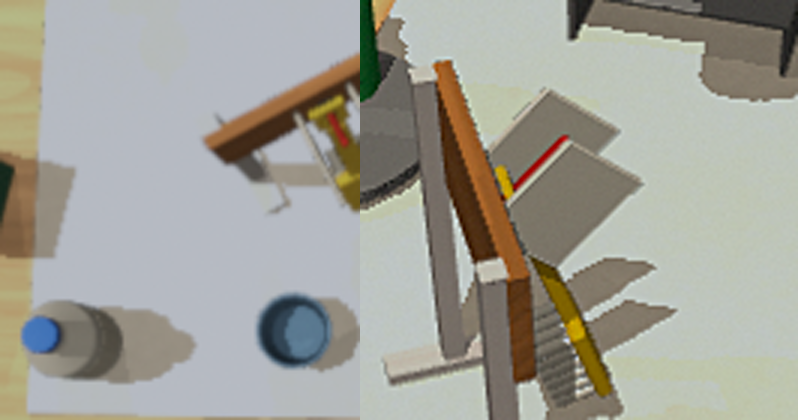

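View pics/side4.png

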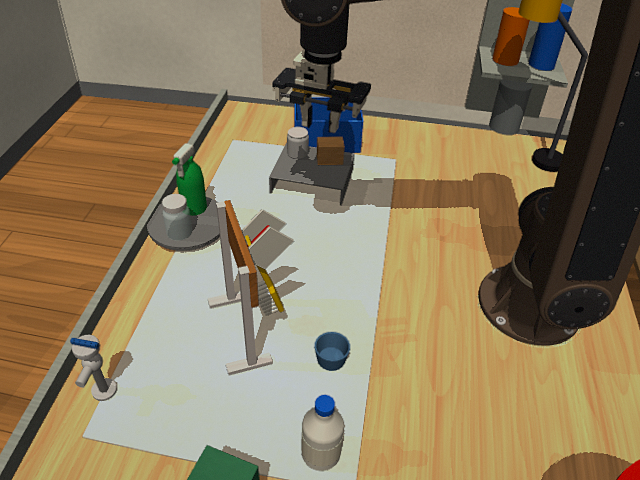

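The brush hangs on the peg, with its eye near the root at about (250,240) and its head down at about (278,300). The tin, carton, cup and bottle haven't moved, and the gripper is clear.

```bash
python3 -c "
from plant import bot
print(bot.read_state()['contact_force'],bot.close_job())"
```

```text
the job is handed in; nothing more can be done
[-0.69360405  0.50620098  0.26058029] None
```

I drew the brush out, set it down on its bristles clear of the shelf, and hung it by its eye on the red peg, head down. The job is handed in at about 27 s with the arm clear and the tin, carton, cup and bottle showing no movement in the final pictures.

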